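# Ladle an egg gently into the deep pan of the kitchen scale

## Robot

A 6-joint arm with a two-finger parallel gripper is mounted at the origin on the work surface. World frame = base frame: x ahead of the robot, y to its left, z up, the work surface at z = 0. Lengths are in mm, angles in degrees, forces in N, time in s.
With the tool pointing down it reaches from about 425 to 950 mm from the base axis. Payload 14.7 kg.
Tool frame: the origin (TCP) lies at the very end of the fingers, on their centre line; the grasp point (between the pads) lies 19 mm behind it (grip_depth is the distance from the TCP to the grasp point, in mm); z points along the fingers, y is the line along which they close (so a half turn about z gives the same grasp; the last joint's range is limited). The gripper opens to 85 mm and grips with 20 to 120 N. Pads are 22 mm wide; open, the fingers measure 114 mm over their backs; the gripper's body (76 mm by 85 mm) begins 54 mm behind the grasp point. The pads swing forward as they close: fully open they stand 13 mm farther back than shut.
Start: joints at [-74.118, 27.513, 91.461, -0, 61.026, -2.67], TCP at [206.827, -616.21, 231.297] pointing down, gripper open.
Joint ranges: [-157.49, 157.49], [-46.99, 117.5], [13.45, 153.17], [-89.5, 269.5], [5.16, 153.95], [-167.48, 167.48]. Speed limits (degrees/s): [108.29, 108.29, 136.94, 172.46, 172.46, 172.46].

## Interface

Orientations are given as [roll, pitch, yaw] about the fixed x, y, z axes, in that order (R = Rz(yaw) Ry(pitch) Rx(roll)).
In Python, from workcell import get_obs, camera, close_job, grip_depth gives the robot as it stands.
- The arm moves only by the tool step_arm, never from a script. Its argument "plan" is a list of rows, each an object of numbers: "grip": the finger opening in mm, from 0 to 85.4; "x", "y", "z": the shift along the tool's x, y, z in mm; "yaw": the turn about the tool's z in degrees. A call has 1 to 5 rows; each row is the pose to reach, as a shift and turn from the pose commanded when the call began, along the tool's axes at that moment; what a row does not reach only later rows make up. A row lasts 1/10 s, in which the tool goes at most 50 mm and 8.59 degrees, less where a joint would pass 70% of its speed; a pose out of reach is approached as far as the arm can. A call with a gripper value outside its range is refused whole. The fingers move at their own pace and stop on an object; "force" is the grip in N (left out, the last holds). Time passes only in rows, so rows that repeat a pose let the fingers close. It gives the time, the measured TCP pose, the force, the opening and the grip force at its end, in the units of the state.
- get_obs(): the state, without advancing time (a new reading comes with each control period).
- camera(name): name is "scene" or "top" or "wrist"; returns a dict with "image" (400x640x3 uint8, red, green, blue), "K" (3x3 intrinsics, pixels), "k1" (the pictures are not rectified: a ray, as slopes to the right and down, at radius r is drawn at 1 + k1 r^2 times it, then the intrinsics apply), "extrinsics" (4x4, takes a point from camera to world coordinates); the wrist camera has in their place "T_tool_cam" (4x4, takes a point from camera to tool coordinates, whose origin is the TCP and whose axes are the flange's). Camera axes: x right, y down, z forward; pixel columns grow to the right and rows downward; lengths in mm; the calibration is good to about 2 mm. A picture is of the moment at which its call begins: read the wrist's pose just before it. There is no depth.
- close_job(): hands the job in; it is judged then, once.
The state is a dict: "time_s": time; "joints": joint angles; "joint_vel": joint speeds; "effort": joint torques, N m; "tcp_pos": TCP position; "orientation": TCP orientation; "force": force on the tool from outside, world axes, zero at the start; "torque": the same for the moment, N m; "width": opening from 0.0 (shut) to 1.0 (fully open); "gripper_force": force on a finger pad.
Only numpy, scipy, OpenCV 4.12 (cv2) and the standard library are available. Lean on these libraries where they do the work, as an engineer would, in place of code of your own. Each camera call takes 0.05 s, during which the arm holds its last target. There are 200 camera calls.

## Task

Carry the egg in the ladle it lies in, without touching the egg itself, and lower the ladle into the scale's deep pan. When the bowl of the ladle is down close to the pan's floor, tip it so that the egg rolls out gently, without leaning hard on the pan, which is sprung. Leave the egg lying still in the pan and stand the ladle upright, let go, near the middle of the blue tile; do not disturb the jar, the bottle or the mug.

Things in the scene. Friction and masses are not known exactly. Their poses are not given: they have to be found in the camera images.
- ladle: Flat-bottomed steel ladle, about 220 g, 182 mm high, standing upright by itself. Origin: underside of its bowl; z up, x = pouring direction. Bowl: open trough 76 mm wide (y), no front wall; side and back walls 34 mm high; back wall at x = -40 mm. Flat floor 4 mm thick from x = -40 to +6 mm, then a ramp rising forward at 20 degrees to the lip. Its handle stands on the back wall.
- ladle_grip (a point): Centre of the black grip at the top of the ladle's handle, at (-41, 0, 152) mm in the ladle frame, same axes. The grip block is 14 mm thick (x), 24 mm wide (y), 62 mm high; below it is a steel strip 6 x 22 mm. Fingers closed along the ladle's x hold it firmly for tipping.
- ladle_lip (a point): Middle of the pouring lip, at (43, 0, 16) mm in the ladle frame. The egg stays in the bowl while the ladle is level and rolls out over the lip once the ladle is tipped lip-down well past the ramp's 20 degrees; 40 to 45 degrees empties it.
- ladle_bowl (a point): Point in the bowl where the egg's centre lies at the start, at (-10, 0, 26) mm in the ladle frame.
- egg: Brown egg, 44 mm thick, 55 mm long, about 60 g. Origin at its centre, long axis y. At the start it lies across the ladle's bowl.
- scale: Green kitchen scale fixed to the counter: base 200 x 200 mm, 48 mm high, with a small dial housing that sticks out 40 mm on its +x side. Origin: centre of its underside; its z is up.
- pan_floor (a point): Centre of the inner floor of the scale's round, deep metal pan, 64 mm above the counter; z up. The inside radius is 84 mm at the floor and 91 mm at the rim, the wall 4 mm; the rim stands 101 mm above this point (165 mm above the counter).
- pan (a joint): How far the scale's pan is pressed down, in m: 0 when empty, 1 mm per newton (an egg about 0.0006), stop at 0.012.
- tile: Blue ceramic tile 160 x 160 mm, 8 mm thick, fixed to the counter: the ladle's rest. Origin: centre of its underside (counter height); its top is at z = 8 mm.
- jar: Bystander: glass jar with steel lid, 72 mm across, 110 mm high; origin at the centre of its underside.
- bottle: Bystander: green glass bottle, 64 mm across, 190 mm high; origin at the centre of its underside.
- cup: Bystander: white mug, 80 mm across, 85 mm high, with one handle; origin at the centre of its underside.
Mind the look-alikes: they are no part of the job. Leave any red look-alike of the ladle alone. Of the things shaped like the tile, the blue one is meant.

How it is judged (in metres and radians):
On the way, in this order (a step that is already met when the one before it is completed fails the run):
1. the ladle is lifted off the counter with the egg in its bowl (height (world z) of ladle above 0.05 m and distance between egg and ladle_bowl below 0.03 m), for 0.2 s.
2. the ladle's lip is inside the pan, less than 60 mm above its floor, with the egg still in the bowl (z of ladle_lip in the frame of pan_floor below 0.06 m and horizontal distance between ladle_lip and pan_floor below 0.09 m and distance between egg and ladle_bowl below 0.045 m), for 0.1 s.
3. the egg lies on the pan's floor, clear of the ladle, and the ladle is out of the pan (z of egg in the frame of pan_floor below 0.035 m and horizontal distance between egg and pan_floor below 0.085 m and z of ladle_lip in the frame of pan_floor above 0.08 m), for 0.2 s.
At the end, for the whole second after the job is handed in: The egg lies still on the floor of the scale's pan (centre under 35 mm above the floor, slower than 50 mm/s), and the ladle stands upright (within 0.1 rad) and at rest on the tile, its origin within 40 mm of the tile's centre (z of egg in the frame of pan_floor below 0.035 m and horizontal distance between egg and pan_floor below 0.085 m and linear speed of egg below 0.05 m/s and horizontal distance between ladle and tile below 0.04 m and z of ladle in the frame of tile between 0.004 and 0.012 m and angle between ladle's own z axis and vertical below 0.1 rad and linear speed of ladle below 0.02 m/s); the robot touches nothing.
It fails at once if the egg leaves the ladle's bowl (centre more than 45 mm from its place in the bowl) while its centre is more than 65 mm above the pan's floor or outside the pan (distance between egg and ladle_bowl above 0.045 m and (z of egg in the frame of pan_floor above 0.065 m or horizontal distance between egg and pan_floor above 0.09 m)).
It fails at once if the fingers touch the egg (contact force between the fingers and egg above 0.2 N).
It fails at once if the egg strikes or is squeezed against anything with more than 12 N (contact force between egg and anything else above 12 N).
It fails at once if the pan is pressed down more than 9 mm (about 9 N) (value of joint pan above 0.009 m).
It fails at once if the jar, bottle or mug is moved more than 30 mm (distance of any of jar, bottle, cup from where it was at the start of the episode above 0.03 m).
It also fails if it takes over 62 s, if anything falls off the work surface, if the arm or the gripper's body presses on something with over 40 N, if the wrist force passes 120 N, or if a joint passes its speed limit or range.

## Working session

There is one attempt and no reset: what is moved stays moved. The work goes in short steps, Python scripts to look and compute and a tool call to move; the robot and the scene stay as the last step left them, time stands still between calls to the robot, and variables do not carry over. Pictures are saved under pics/ and viewed, at most 10 in all, crops included, and the job is handed in when it is done.

Besides the shell and the picture viewer there is one more tool, called after "Emit:" as name(argument=value, ...), one argument or row to a line, values as JSON. step_arm: Moves the arm, as the interface text tells. Its arguments: {"type":"object","properties":{"plan":{"type":"array","items":{"type":"object","properties":{"grip":{"type":"number"},"x":{"type":"number"},"y":{"type":"number"},"z":{"type":"number"},"yaw":{"type":"number"}}}},"force":{"type":"number"}},"required":["plan"]}

```bash
mkdir -p pics
cat > h.py <<'E'
from workcell import get_obs, camera, close_job, grip_depth
import numpy as np, cv2
from scipy.spatial.transform import Rotation as R
def snap(n,f):
    o=get_obs(); c=camera(n); cv2.imwrite(f'pics/{f}.png',c['image'][:,:,::-1]); 
    E=c.get('extrinsics')
    if E is None:
        T=np.eye(4);T[:3,:3]=R.from_euler('xyz',o['orientation'],degrees=True).as_matrix();T[:3,3]=o['tcp_pos'];E=T@np.array(c['T_tool_cam'])
    np.savez(f'pics/{f}.npz',K=c['K'],k1=c['k1'],E=E); return c
def load(f):
    d=np.load(f'pics/{f}.npz'); return d['K'],float(d['k1']),d['E']
def ray(f,u,v):
    K,k1,E=load(f)
    # distortion only k1
    p=cv2.undistortPoints(np.array([[[u,v]]],float),K,np.array([k1,0,0,0,0.]))[0,0]
    return E[:3,3],E[:3,:3]@np.array([p[0],p[1],1])
def atz(f,u,v,z):
    o,d=ray(f,u,v); return (o+d*(z-o[2])/d[2]).round(1)
def proj(f,P):
    K,k1,E=load(f); q=np.linalg.inv(E)@np.append(P,1); s=q[:2]/q[2]; s=s*(1+k1*(s@s)); return (K[:2,:2]@s+K[:2,2]).round(1)
E
python3 - <<'E'
from h import *
o=get_obs(); print(o, grip_depth if not callable(grip_depth) else grip_depth())
for n in('scene','top'):
    c=snap(n,n+'0'); print(n,np.round(load(n+'0')[2],2).tolist(),c['K'],c['k1'])
E
```

```text
{'time_s': 0.0, 'joints': array([-7.41179852e+01,  2.75489507e+01,  9.14955070e+01,  1.07087144e-03,
        6.10251153e+01, -2.67066279e+00]), 'joint_vel': array([-0.09659964,  0.05523124,  0.06725834,  0.03797186,  0.00964502,
        0.02449713]), 'effort': array([-6.23062551e-04, -9.50650835e+01, -4.30189955e+01, -4.19327898e-04,
        1.20047067e-02, -1.25253573e-04]), 'tcp_pos': array([ 206.71705164, -615.80673577,  230.67120258]), 'orientation': array([-1.79930546e+02, -4.17693616e-03,  1.85521558e+01]), 'force': array([1.08125566, 0.37274304, 0.16000256]), 'torque': array([-0.03044123, -0.01695573, -0.03849552]), 'gripper_force': 0.0, 'width': 0.9977547901619738} 18.700000000000003
scene [[0.84, 0.39, -0.38, 1024.51], [0.55, -0.6, 0.58, -570.91], [-0.0, -0.7, -0.72, 936.86], [0.0, 0.0, 0.0, 1.0]] [[381.53354127   0.         325.01824208]
 [  0.         381.53354127 199.17080824]
 [  0.           0.           1.        ]] -0.038240102723367746
top [[-0.03, -0.99, 0.12, 460.49], [-1.0, 0.03, 0.0, 99.97], [-0.01, -0.12, -0.99, 1188.2], [0.0, 0.0, 0.0, 1.0]] [[412.63960248   0.         313.23708809]
 [  0.         412.63960248 200.37389767]
 [  0.           0.           1.        ]] -0.10348117831739954
```

```bash
echo
```

```text
(no output)
```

View pics/scene0.png

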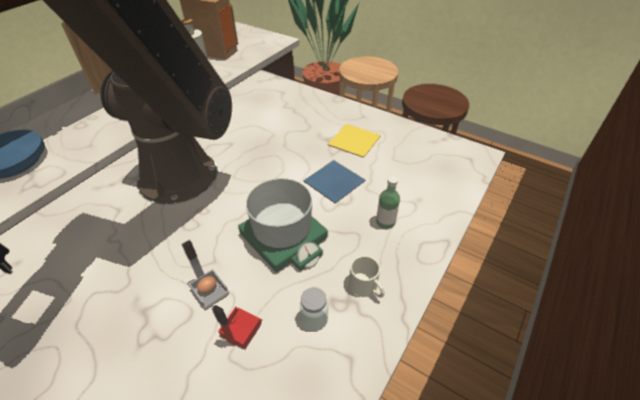

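View pics/top0.png

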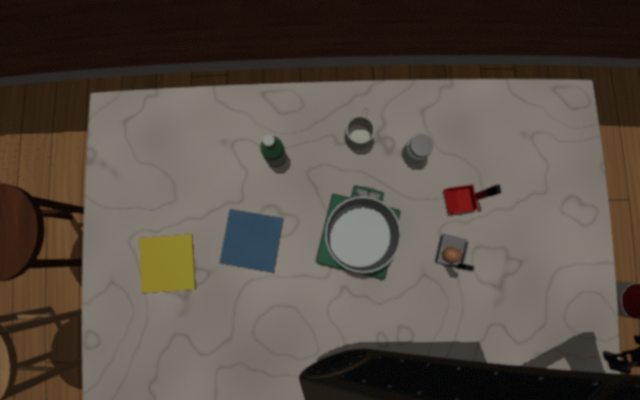

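The scene view shows the steel ladle with its egg at about (205,285), the red look-alike at (240,328), the pan at (280,210), the blue tile at (335,182), and the bottle, mug and jar on the right. In the top view the ladle is at (452,252), the pan at (362,236) and the tile at (252,240). Next I'll enlarge the ladle.

Run:
```python
from h import *
a=cv2.imread('pics/top0.png')[215:290,420:490]; b=cv2.imread('pics/scene0.png')[230:315,170:240]
f=lambda i:cv2.resize(i,(400,int(i.shape[0]*400/70)),interpolation=cv2.INTER_CUBIC)
A,B=f(a),f(b); H=max(len(A),len(B)); p=lambda i:cv2.copyMakeBorder(i,0,H-len(i),0,0,cv2.BORDER_CONSTANT)
cv2.imwrite('pics/crop1.png',np.hstack([p(A),p(B)]))
# tile by color, both images
for n in('top0','scene0'):
    im=cv2.imread(f'pics/{n}.png'); h=cv2.cvtColor(im,cv2.COLOR_BGR2HSV)
    m=cv2.inRange(h,(100,90,40),(118,255,255)); k,l,s,c=cv2.connectedComponentsWithStats(m)
    for i in range(1,k):
        if s[i,4]>400: print(n,'blue',s[i],c[i],atz(n,*c[i],8))
print('yellow/pan', atz('top0',362,235,165), atz('scene0',280,200,165))
for nm,u,v,z in(('bottle',268,141,190),('mug',359,128,85),('jar',421,145,110)): print(nm,atz('top0',u,v,z))
```

```text
top0 blue [ 221  211   61   60 2787] [251.1883746 240.4219591] [497.8 285.3   8. ]
scene0 blue [  0 132  41  39 896] [ 18.06473214 149.70758929] [-656.4 -252.1    8. ]
yellow/pan [498.5 -14.3 165. ] [508.9 -13.  165. ]
bottle [737.7 212.4 190. ]
mug [796.3 -27.9  85. ]
jar [ 737.3 -190.6  110. ]
```

View pics/crop1.png

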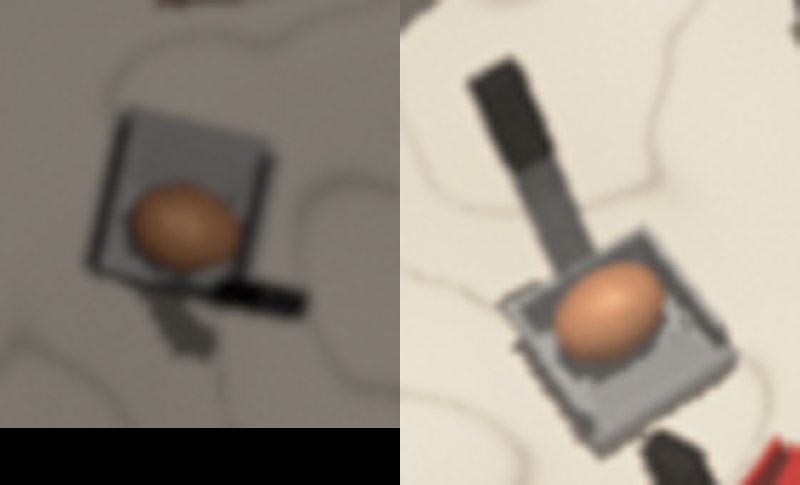

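The crop shows the ladle level and pointing roughly along +x. The egg is at crop (185,227) and (608,310), and the handle top at (300,302) and (493,70).

Run:
```python
from h import *
from scipy.optimize import least_squares
s=70/400
obs=[('top0',185,227,(-10,0,27)),('scene0',208,312,(-10,0,27)),('scene0',93,72,(-41,0,182)),('top0',300,302,(-41,0,182)),
('top0',92,268,(-41,38,34)),('top0',210,298,(-41,0,121)),('top0',130,110,(43,38,30)),('top0',270,152,(43,-38,30)),('scene0',203,453,(43,-38,16)),('scene0',330,350,(43,38,16))]
off={'top0':(420,215),'scene0':(170,230)}
def w(p,q): 
    c,t=np.cos(p[2]),np.sin(p[2]); return np.array([p[0]+c*q[0]-t*q[1],p[1]+t*q[0]+c*q[1],q[2]])
def f(p): return np.concatenate([proj(n,w(p,q))-(np.array([u,v])*s+off[n]) for n,u,v,q in obs])
r=least_squares(f,[450,-230,-.2],loss='soft_l1'); print(r.x[:2],np.degrees(r.x[2])); print(f(r.x).reshape(-1,2).round(1)); print('grip',w(r.x,(-41,0,152)))
for u,v in((38,45),(152,0)): pass
for n,c in(('top0',[(229,209),(284,214),(276,272),(221,266)]),('scene0',[(304,182),(331,162),(364,181),(336,202)])): print([atz(n,*p,8) for p in c])
```

```text
[ 450. -230.] -11.459155902616466
[[-19.4   0.6]
 [ 12.  -14.4]
 [ 13.  -13.4]
 [-23.6   0.5]
 [-17.3   2.2]
 [-15.2   0.4]
 [-19.9   0.2]
 [-18.2  -2.7]
 [ 13.3 -17. ]
 [ 13.4 -15.8]]
grip [ 409.81727031 -221.85455744  152.        ]
[array([590. , 348.8,   8. ]), array([571. , 189.7,   8. ]), array([406.6, 215.8,   8. ]), array([427. , 372.9,   8. ])]
[array([420.8, 217.8,   8. ]), array([442.6, 362.7,   8. ]), array([597.3, 338.5,   8. ]), array([568.4, 196. ,   8. ])]
```

```bash
sed -i 's/return (K\[:2,:2\]@s+K\[:2,2\]).round(1)/return K[:2,:2]@s+K[:2,2]/' h.py
cat > fit.py <<'E'
from h import *
from scipy.optimize import least_squares
s=70/400
obs=[('top0',185,227,(-10,0,27)),('scene0',208,312,(-10,0,27)),('scene0',93,72,(-41,0,182)),('top0',300,302,(-41,0,182)),
('top0',92,268,(-41,38,34)),('top0',210,298,(-41,0,121)),('top0',130,110,(43,38,30)),('top0',270,152,(43,-38,30)),('scene0',203,453,(43,-38,16)),('scene0',330,350,(43,38,16))]
off={'top0':(420,215),'scene0':(170,230)}
def w(p,q): 
    c,t=np.cos(p[2]),np.sin(p[2]); return np.array([p[0]+c*q[0]-t*q[1],p[1]+t*q[0]+c*q[1],q[2]])
def f(p): return np.concatenate([proj(n,w(p,q))-(np.array([u,v])*s+off[n]) for n,u,v,q in obs])
r=least_squares(f,[450,-230,-.2],loss='soft_l1'); print(r.x[:2],np.degrees(r.x[2])); print(f(r.x).reshape(-1,2).round(1)); print('grip',w(r.x,(-41,0,152)))
# pan rim: circle fit by white/inner ellipse
def rim(c,z,rad): return [np.array([c[0]+rad*np.cos(a),c[1]+rad*np.sin(a),z]) for a in np.linspace(0,2*np.pi,60)]
A=[];
for n,x0,y0,x1,y1 in(('top0',310,175,410,285),('scene0',230,170,330,270)):
    im=cv2.imread(f'pics/{n}.png')
    for P in rim((505,-14),165,93):
        u=proj(n,P); cv2.circle(im,tuple(int(round(v)) for v in u),0,(0,0,255),-1)
    for P in rim((505,-14),64,84):
        u=proj(n,P); cv2.circle(im,tuple(int(round(v)) for v in u),0,(255,0,255),-1)
    A.append(cv2.resize(im[y0:y1,x0:x1],(400,440),interpolation=cv2.INTER_NEAREST))
cv2.imwrite('pics/pan1.png',np.hstack(A))
E
python3 fit.py
```

```text
[ 450.05803507 -282.79168991] -16.087182079917184
[[-1.3 -0.2]
 [-1.2 -1. ]
 [-1.2 -0.5]
 [-3.8 -0.7]
 [ 0.4  0.2]
 [ 3.4 -0.8]
 [-0.2 -1.3]
 [ 1.  -2.1]
 [-2.4 -2.3]
 [ 0.2 -0.6]]
grip [ 410.66354712 -271.43060197  152.        ]
```

View pics/pan1.png

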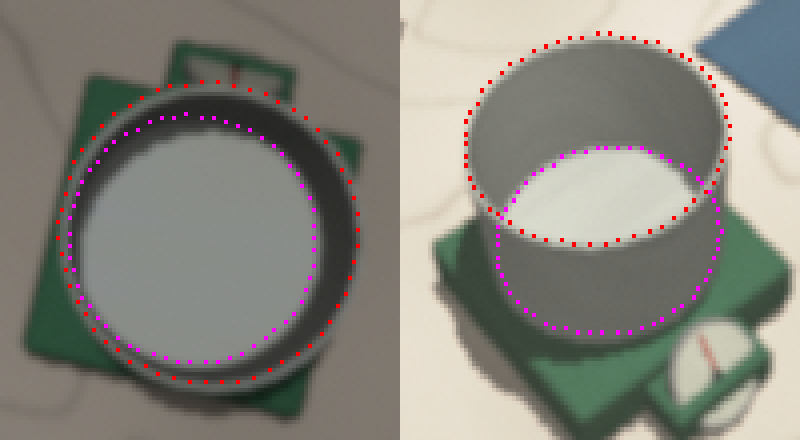

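The pan overlay fits to about 4 mm, with the pan centre near (501,-16). The ladle grip is near (411,-271) with yaw -16°. I'll move above the ladle.

Emit:
step_arm(
  plan=[
    {"grip": 85, "x": 35, "y": -30, "z": -15, "yaw": 7},
    {"grip": 85, "x": 70, "y": -60, "z": -30, "yaw": 14},
    {"grip": 85, "x": 105, "y": -90, "z": -40, "yaw": 21},
    {"grip": 85, "x": 140, "y": -120, "z": -40, "yaw": 28},
    {"grip": 85, "x": 175, "y": -150, "z": -40, "yaw": 34.6},
  ],
)

```text
time_s: 0.6
tcp_pos: [325.6, -416.7, 271.5]
orientation: [180.0, -0.0, -16.4]
force: [1.1, -0.2, -0.3]
width: 0.993
gripper_force: 0.0
```

```bash
cat > to.py <<'E'
# shift in tool axes to bring TCP to world target
import sys; from h import *
o=get_obs(); t=np.array([float(v) for v in sys.argv[1:4]]); M=R.from_euler('xyz',o['orientation'],degrees=True).as_matrix()
print(o['time_s'],o['tcp_pos'].round(1),o['orientation'].round(1),'J',o['joints'].round(0),'F',o['force'].round(1),'w',round(o['width']*85.4,1),'gf',o['gripper_force'],'shift',(M.T@(t-o['tcp_pos'])).round(1))
E
python3 to.py 411 -271 271
```

```text
0.6 [ 325.6 -416.7  271.5] [180.   -0.  -16.4] J [-55.  15. 105.   0.  60.  51.] F [ 1.1 -0.2 -0.3] w 84.8 gf 0.0 shift [  40.9 -163.9    0.5]
```

Emit:
step_arm(
  plan=[
    {"x": 10, "y": -40},
    {"x": 20, "y": -80},
    {"x": 30, "y": -120},
    {"x": 39, "y": -155},
    {"x": 39, "y": -155},
  ],
)

```text
$.plan[0]: bad value
```

```bash
python3 to.py 411 -271 271
python3 - <<'E'
from h import *
snap('wrist','w1')
for q in [(411,-271,183),(450,-283,4),(440,-280,48)]: print(q,proj('w1',np.array(q,float)))
print(load('w1')[2].round(2))
E
```

```text
0.6 [ 325.6 -416.7  271.5] [180.   -0.  -16.4] J [-55.  15. 105.   0.  60.  51.] F [ 1.1 -0.2 -0.3] w 84.8 gf 0.0 shift [  40.9 -163.9    0.5]
(411, -271, 183) [ 62.59666299 141.30760481]
(450, -283, 4) [165.96383433  76.91320184]
(440, -280, 48) [149.30171957  87.7879049 ]
[[-2.8000e-01 -9.1000e-01 -2.9000e-01  4.0119e+02]
 [-9.6000e-01  2.7000e-01  9.0000e-02 -4.3914e+02]
 [-0.0000e+00  3.1000e-01 -9.5000e-01  4.1291e+02]
 [ 0.0000e+00  0.0000e+00  0.0000e+00  1.0000e+00]]
```

View pics/w1.png

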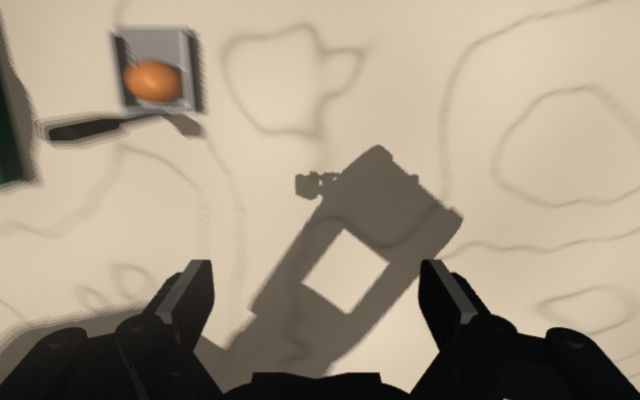

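Rows need all the keys. The wrist view shows the egg at (152,81) and the handle top near (47,131), about 10 px above my prediction.

Emit:
step_arm(
  plan=[
    {"grip": 85, "x": 10, "y": -40, "z": 0, "yaw": 0},
    {"grip": 85, "x": 20, "y": -80, "z": 0, "yaw": 0},
    {"grip": 85, "x": 30, "y": -120, "z": 0, "yaw": 0},
    {"grip": 85, "x": 39, "y": -155, "z": 0, "yaw": 0},
    {"grip": 85, "x": 39, "y": -155, "z": 0, "yaw": 0},
  ],
)

```text
time_s: 1.15
tcp_pos: [406.6, -276.9, 271.2]
orientation: [-179.9, 0.0, -15.9]
force: [0.1, -0.4, 0.6]
width: 0.994
gripper_force: 0.0
```

```bash
python3 to.py 411 -271 271
python3 - <<'E'
from h import *
snap('wrist','w2')
for q in [(411,-271,183),(450,-283,4),(440,-280,26)]: print(q,proj('w2',np.array(q,float)))
E
```

```text
1.15 [ 406.6 -276.9  271.2] [-179.9    0.   -15.9] J [-38.  12. 109.   0.  59.  68.] F [ 0.1 -0.4  0.6] w 84.9 gf 0.0 shift [ 2.6 -6.8  0.2]
(411, -271, 183) [305.75050047 197.73329081]
(450, -283, 4) [310.86929192 112.65977339]
(440, -280, 26) [310.4481665  124.45614251]
```

View pics/w2.png

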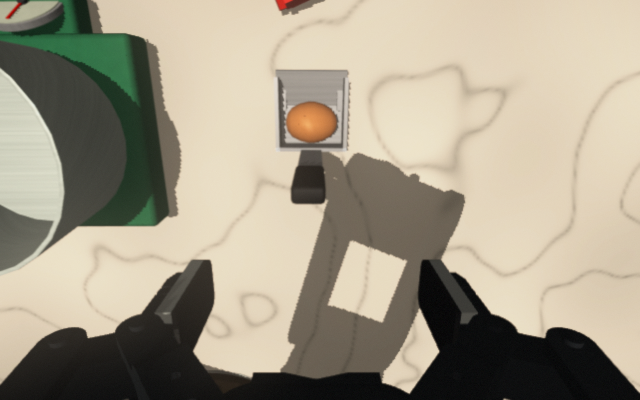

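The ladle is square to the tool. The egg is at (311,122) and the grip top near (308,196), against a prediction of (306,198). Descending.

Emit:
step_arm(
  plan=[
    {"grip": 85, "x": 3, "y": -5.5, "z": 25, "yaw": 0},
    {"grip": 85, "x": 3, "y": -5.5, "z": 60, "yaw": 0},
    {"grip": 85, "x": 3, "y": -5.5, "z": 95, "yaw": 0},
    {"grip": 85, "x": 3, "y": -5.5, "z": 125, "yaw": 0},
    {"grip": 85, "x": 3, "y": -5.5, "z": 138, "yaw": 0},
  ],
)

```text
time_s: 1.7
tcp_pos: [408.1, -275.7, 130.7]
orientation: [-179.9, 0.2, -16.1]
force: [0.1, 0.1, 0.5]
width: 0.995
gripper_force: 0.0
```

Emit:
step_arm(
  plan=[
    {"grip": 50, "x": 0, "y": 0, "z": 0, "yaw": 0},
    {"grip": 35, "x": 0, "y": 0, "z": 0, "yaw": 0},
    {"grip": 28, "x": 0, "y": 0, "z": 0, "yaw": 0},
    {"grip": 24, "x": 0, "y": 0, "z": 0, "yaw": 0},
    {"grip": 18, "x": 0, "y": 0, "z": 0, "yaw": 0},
  ],
  force=60,
)

```text
time_s: 2.2
tcp_pos: [410.0, -275.9, 133.9]
orientation: [180.0, -0.1, -16.0]
force: [0.7, -0.3, -1.1]
width: 0.275
gripper_force: 60.1
```

Emit:
step_arm(
  plan=[
    {"grip": 10, "x": 0, "y": 0, "z": 0, "yaw": 0},
    {"grip": 10, "x": 0, "y": 0, "z": 0, "yaw": 0},
    {"grip": 10, "x": 0, "y": 0, "z": 0, "yaw": 0},
    {"grip": 10, "x": 0, "y": 0, "z": 0, "yaw": 0},
    {"grip": 10, "x": 0, "y": 0, "z": -3, "yaw": 0},
  ],
  force=60,
)

```text
time_s: 2.7
tcp_pos: [409.6, -275.5, 136.3]
orientation: [-180.0, 0.0, -16.0]
force: [-0.5, 0.4, -3.4]
width: 0.271
gripper_force: 60.0
```

Emit:
step_arm(
  plan=[
    {"grip": 10, "x": 0, "y": 0, "z": -5, "yaw": 0},
    {"grip": 10, "x": 0, "y": 0, "z": -14, "yaw": 0},
    {"grip": 10, "x": 0, "y": 0, "z": -28, "yaw": 0},
    {"grip": 10, "x": 0, "y": 0, "z": -45, "yaw": 0},
    {"grip": 10, "x": 0, "y": 0, "z": -62, "yaw": 0},
  ],
)

```text
time_s: 3.2
tcp_pos: [409.6, -275.6, 199.5]
orientation: [-180.0, 0.0, -16.0]
force: [-0.2, -0.3, -3.3]
width: 0.275
gripper_force: 59.9
```

Emit:
step_arm(
  plan=[
    {"grip": 10, "x": 0, "y": 0, "z": -18, "yaw": 0},
    {"grip": 10, "x": 0, "y": 0, "z": -38, "yaw": 0},
    {"grip": 10, "x": 0, "y": 0, "z": -60, "yaw": 0},
    {"grip": 10, "x": 0, "y": 0, "z": -80, "yaw": 0},
    {"grip": 10, "x": 0, "y": 0, "z": -100, "yaw": 0},
  ],
)

```text
time_s: 3.7
tcp_pos: [409.5, -275.5, 299.9]
orientation: [180.0, -0.0, -16.0]
force: [-0.1, 0.9, -3.3]
width: 0.273
gripper_force: 59.9
```

Emit:
step_arm(
  plan=[
    {"grip": 10, "x": 0, "y": 0, "z": -16, "yaw": -1},
    {"grip": 10, "x": 0, "y": 0, "z": -28, "yaw": -3},
    {"grip": 10, "x": 0, "y": 0, "z": -36, "yaw": -6},
    {"grip": 10, "x": 0, "y": 0, "z": -40, "yaw": -10},
    {"grip": 10, "x": 0, "y": 0, "z": -40, "yaw": -14},
  ],
)

```text
time_s: 4.2
tcp_pos: [409.7, -275.7, 339.6]
orientation: [180.0, -0.1, -1.9]
force: [-0.1, -0.6, -2.7]
width: 0.271
gripper_force: 60.0
```

```bash
python3 to.py 501 -57 335
python3 - <<'E'
from h import *
snap('wrist','w3'); snap('scene','s3'); a=cv2.imread('pics/w3.png'); b=cv2.imread('pics/s3.png')[150:350,120:320]
cv2.imwrite('pics/c3.png',np.hstack([cv2.resize(a[:,120:520],(400,400)),cv2.resize(b,(400,400))]))
E
```

```text
4.2 [ 409.7 -275.7  339.6] [ 1.8e+02 -1.0e-01 -1.9e+00] J [-37.   9. 103.   0.  68.  54.] F [-0.1 -0.6 -2.7] w 23.2 gf 60.00337243080139 shift [  84.  -221.6    4.6]
```

View pics/c3.png

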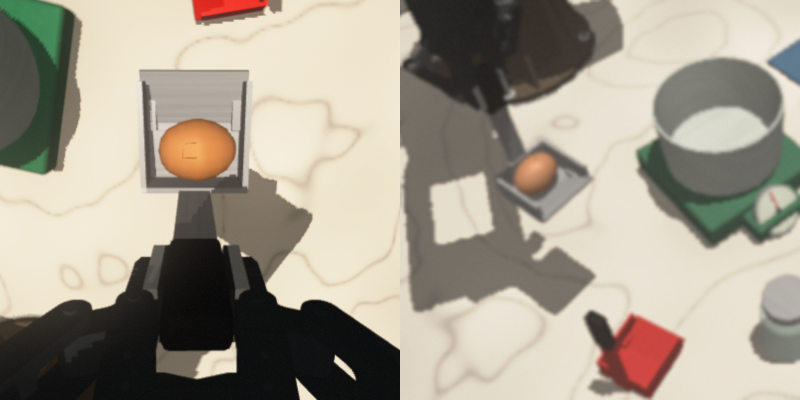

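The ladle is level, the egg is seated and the grip is good. Carrying it over the pan while turning to yaw 90°.

Emit:
step_arm(
  plan=[
    {"grip": 10, "x": 3, "y": -8, "z": 0, "yaw": -5},
    {"grip": 10, "x": 9, "y": -24, "z": 0, "yaw": -10},
    {"grip": 10, "x": 18, "y": -48, "z": 0, "yaw": -15},
    {"grip": 10, "x": 30, "y": -79, "z": 0, "yaw": -20},
    {"grip": 10, "x": 42, "y": -111, "z": 0, "yaw": -25},
  ],
)

```text
time_s: 4.8
tcp_pos: [455.7, -165.3, 338.6]
orientation: [180.0, -0.0, 23.0]
force: [0.7, 0.6, -2.9]
width: 0.275
gripper_force: 59.9
```

Emit:
step_arm(
  plan=[
    {"grip": 10, "x": 24, "y": -23, "z": 0, "yaw": -5},
    {"grip": 10, "x": 46, "y": -45, "z": 0, "yaw": -10},
    {"grip": 10, "x": 65, "y": -63, "z": 0, "yaw": -15},
    {"grip": 10, "x": 78, "y": -76, "z": 0, "yaw": -20},
    {"grip": 10, "x": 84, "y": -82, "z": 0, "yaw": -25},
  ],
)

```text
time_s: 5.3
tcp_pos: [501.3, -56.4, 338.5]
orientation: [-180.0, -0.0, 48.1]
force: [-0.5, -0.2, -2.8]
width: 0.27
gripper_force: 59.9
```

Emit:
step_arm(
  plan=[
    {"grip": 10, "x": 0, "y": 0, "z": 0, "yaw": -5},
    {"grip": 10, "x": 0, "y": 0, "z": 0, "yaw": -10},
    {"grip": 10, "x": 0, "y": 0, "z": 0, "yaw": -15},
    {"grip": 10, "x": 0, "y": 0, "z": 0, "yaw": -20},
    {"grip": 10, "x": 0, "y": 0, "z": 0, "yaw": -25},
  ],
)

```text
time_s: 5.8
tcp_pos: [500.8, -57.9, 338.5]
orientation: [-180.0, 0.0, 73.0]
force: [0.0, 0.0, -2.6]
width: 0.268
gripper_force: 59.9
```

Emit:
step_arm(
  plan=[
    {"grip": 10, "x": 0, "y": 0, "z": 0, "yaw": -5},
    {"grip": 10, "x": 0, "y": 0, "z": 0, "yaw": -10},
    {"grip": 10, "x": 0, "y": 0, "z": 0, "yaw": -14},
    {"grip": 10, "x": 0, "y": 0, "z": 0, "yaw": -17},
    {"grip": 10, "x": 0, "y": 0, "z": 0, "yaw": -17},
  ],
)

```text
time_s: 6.3
tcp_pos: [500.9, -58.0, 338.5]
orientation: [-180.0, -0.0, 89.9]
force: [-0.0, -0.1, -3.2]
width: 0.273
gripper_force: 59.9
```

```bash
python3 to.py 501 -57 335
python3 - <<'E'
from h import *
snap('wrist','w4'); snap('top','t4'); a=cv2.imread('pics/w4.png'); b=cv2.imread('pics/t4.png')[150:300,310:460]
cv2.imwrite('pics/c4.png',np.hstack([cv2.resize(a[:,100:540],(440,400)),cv2.resize(b,(360,400))]))
for a in range(0,360,45): print(a, proj('w4',np.array([501+93*np.cos(np.radians(a)),-16+93*np.sin(np.radians(a)),165.])).round(0)-[100,0], proj('w4',np.array([501+84*np.cos(np.radians(a)),-16+84*np.sin(np.radians(a)),64.])).round(0)-[100,0])
E
```

```text
6.3 [500.9 -58.  338.5] [-180.    -0.    89.9] J [-10.  10. 102.  -0.  68. -10.] F [-0.  -0.1 -3.2] w 23.3 gf 59.92034554481506 shift [1.  0.1 3.5]
0 [322. 123.] [289. 113.]
45 [296.  41.] [270.  57.]
90 [215.   4.] [215.  33.]
135 [134.  42.] [161.  57.]
180 [108. 123.] [142. 113.]
225 [144. 195.] [165. 164.]
270 [215. 222.] [215. 184.]
315 [286. 195.] [265. 164.]
```

View pics/c4.png

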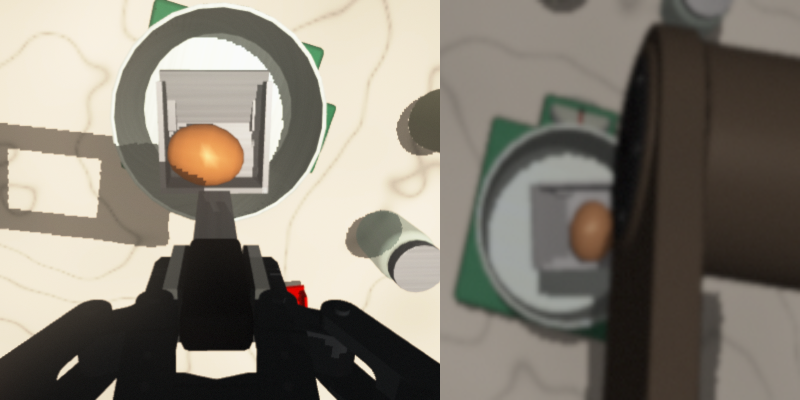

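The pan centre refines to about (505,-15), and the bowl is centred over it. Lowering.

Emit:
step_arm(
  plan=[
    {"grip": 10, "x": 0, "y": 2, "z": 5, "yaw": 0},
    {"grip": 10, "x": 0, "y": 4, "z": 15, "yaw": 0},
    {"grip": 10, "x": 0, "y": 4, "z": 30, "yaw": 0},
    {"grip": 10, "x": 0, "y": 4, "z": 46, "yaw": 0},
    {"grip": 10, "x": 0, "y": 4, "z": 62, "yaw": 0},
  ],
)

```text
time_s: 6.9
tcp_pos: [504.9, -57.9, 274.9]
orientation: [-180.0, -0.0, 89.9]
force: [0.4, -1.2, -2.8]
width: 0.272
gripper_force: 59.9
```

Emit:
step_arm(
  plan=[
    {"grip": 10, "x": 0, "y": 0, "z": 16, "yaw": 0},
    {"grip": 10, "x": 0, "y": 0, "z": 32, "yaw": 0},
    {"grip": 10, "x": 0, "y": 0, "z": 46, "yaw": 0},
    {"grip": 10, "x": 0, "y": 0, "z": 57, "yaw": 0},
    {"grip": 10, "x": 0, "y": 0, "z": 62, "yaw": 0},
  ],
)

```text
time_s: 7.4
tcp_pos: [504.5, -57.9, 212.9]
orientation: [-179.9, -0.0, 89.9]
force: [-0.1, 0.1, -1.8]
width: 0.272
gripper_force: 59.9
```

Emit:
step_arm(
  plan=[
    {"grip": 10, "x": 3, "y": 0, "z": 3, "yaw": 0},
    {"grip": 10, "x": 8, "y": 0, "z": 4, "yaw": 0},
    {"grip": 10, "x": 13, "y": 0, "z": 5, "yaw": 0},
    {"grip": 10, "x": 18, "y": 0, "z": 5, "yaw": 0},
    {"grip": 10, "x": 23, "y": 0, "z": 5, "yaw": 0},
  ],
)

```text
time_s: 7.9
tcp_pos: [505.3, -34.4, 209.7]
orientation: [180.0, 0.0, 90.0]
force: [-0.7, -0.1, -3.3]
width: 0.27
gripper_force: 59.9
```

Emit:
step_arm(
  plan=[
    {"grip": 10, "x": 3, "y": 0, "z": 0, "yaw": 0},
    {"grip": 10, "x": 5, "y": 0, "z": 0, "yaw": 0},
    {"grip": 10, "x": 7, "y": 0, "z": 0, "yaw": 0},
    {"grip": 10, "x": 8, "y": 0, "z": 0, "yaw": 0},
    {"grip": 10, "x": 8, "y": 0, "z": 0, "yaw": 0},
  ],
  force=20,
)

```text
time_s: 8.4
tcp_pos: [505.1, -27.0, 209.3]
orientation: [-180.0, -0.0, 90.0]
force: [0.1, -1.0, -2.9]
width: 0.275
gripper_force: 59.9
```

```bash
python3 to.py 505 -22 208
python3 - <<'E'
from h import *
snap('wrist','w5'); snap('scene','s5'); a=cv2.imread('pics/w5.png'); b=cv2.imread('pics/s5.png')[100:280,200:360]
cv2.imwrite('pics/c5.png',np.hstack([cv2.resize(a[:,100:540],(440,400)),cv2.resize(b,(356,400))]))
E
```

```text
8.4 [505.1 -27.  209.3] [-180.   -0.   90.] J [ -6.  18. 112.   0.  51.  -6.] F [ 0.1 -1.  -2.9] w 23.5 gf 59.92539167404175 shift [ 5.  -0.1  1.3]
```

View pics/c5.png

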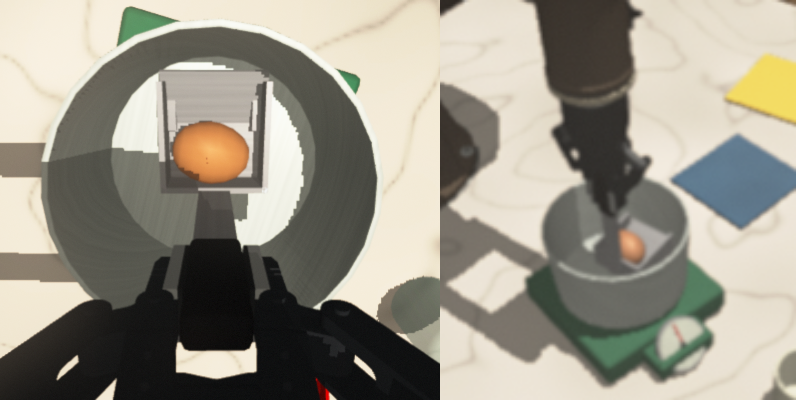

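The ladle is level inside the pan, with its lip at the far floor edge and the egg seated at about (211,151). Now I'll ease the lip onto the wall with a lighter grip.

Emit:
step_arm(
  plan=[
    {"grip": 20, "x": 1, "y": 0, "z": 0, "yaw": 0},
    {"grip": 20, "x": 2, "y": 0, "z": 0, "yaw": 0},
    {"grip": 20, "x": 3, "y": 0, "z": 0, "yaw": 0},
    {"grip": 20, "x": 4, "y": 0, "z": 0, "yaw": 0},
    {"grip": 20, "x": 5, "y": 0, "z": 0, "yaw": 0},
  ],
  force=20,
)

```text
time_s: 9.0
tcp_pos: [505.1, -22.1, 209.3]
orientation: [180.0, 0.0, 90.0]
force: [0.2, -2.4, -2.4]
width: 0.276
gripper_force: 60.0
```

Emit:
step_arm(
  plan=[
    {"grip": 20, "x": 1, "y": 0, "z": 0, "yaw": 0},
    {"grip": 20, "x": 2, "y": 0, "z": 0, "yaw": 0},
    {"grip": 20, "x": 3, "y": 0, "z": 0, "yaw": 0},
    {"grip": 20, "x": 4, "y": 0, "z": 0, "yaw": 0},
    {"grip": 20, "x": 5, "y": 0, "z": 0, "yaw": 0},
  ],
  force=20,
)

```text
time_s: 9.5
tcp_pos: [504.8, -17.1, 209.3]
orientation: [-180.0, 0.0, 90.0]
force: [-2.0, -3.9, -0.5]
width: 0.276
gripper_force: 60.1
```

Emit:
step_arm(
  plan=[
    {"grip": 20, "x": 1, "y": 0, "z": 0, "yaw": 0},
    {"grip": 20, "x": 2, "y": 0, "z": 0, "yaw": 0},
    {"grip": 20, "x": 3, "y": 0, "z": 0, "yaw": 0},
    {"grip": 20, "x": 4, "y": 0, "z": 0, "yaw": 0},
    {"grip": 20, "x": 4, "y": 0, "z": 0, "yaw": 0},
  ],
  force=20,
)

```text
time_s: 10.0
tcp_pos: [505.0, -13.1, 209.4]
orientation: [-180.0, 0.0, 90.0]
force: [-2.0, -4.9, -1.0]
width: 0.272
gripper_force: 60.1
```

```bash
cat > egg.py <<'E'
import sys; from h import *
f=sys.argv[1]; snap('wrist',f); im=cv2.imread(f'pics/{f}.png'); h=cv2.cvtColor(im,cv2.COLOR_BGR2HSV)
m=cv2.inRange(h,(3,110,60),(20,255,255)); k,l,s,c=cv2.connectedComponentsWithStats(m)
for i in range(1,k):
    if s[i,4]>300: print('egg',s[i],c[i].round(1))
E
python3 egg.py w6; python3 to.py 505 -22 208; python3 -c "
from h import *
im=cv2.imread('pics/w5.png')
cv2.imwrite('pics/w5b.png',im)
h=cv2.cvtColor(im,cv2.COLOR_BGR2HSV);m=cv2.inRange(h,(3,110,60),(20,255,255));k,l,s,c=cv2.connectedComponentsWithStats(m);print([ (s[i],c[i]) for i in range(1,k) if s[i,4]>300])"
```

```text
egg [ 278  114   76   61 3643] [315.2 144. ]
10.05 [505.  -13.1 209.3] [-180.    0.   90.] J [ -5.  18. 112.  -0.  51.  -5.] F [-1.3 -4.9 -0.4] w 23.4 gf 60.09811341762543 shift [-8.9 -0.   1.4]
[(array([ 273,  122,   76,   62, 3682], dtype=int32), array([310.09098316, 152.25556763]))]
```

It's working: the lip is on the wall and the ladle is pivoting in the grip with only about 5 N sideways. I'll keep advancing slowly.

Emit:
step_arm(
  plan=[
    {"grip": 20, "x": 4, "y": 0, "z": -1, "yaw": 0},
    {"grip": 20, "x": 8, "y": 0, "z": -2, "yaw": 0},
    {"grip": 20, "x": 12, "y": 0, "z": -3, "yaw": 0},
    {"grip": 20, "x": 16, "y": 0, "z": -4, "yaw": 0},
    {"grip": 20, "x": 20, "y": 0, "z": -5, "yaw": 0},
  ],
  force=20,
)

```text
time_s: 10.55
tcp_pos: [505.0, 7.2, 214.4]
orientation: [-180.0, 0.0, 90.0]
force: [-1.0, -5.2, 0.3]
width: 0.269
gripper_force: 60.5
```

Emit:
step_arm(
  plan=[
    {"grip": 20, "x": 4, "y": 0, "z": 0, "yaw": 0},
    {"grip": 20, "x": 8, "y": 0, "z": 0, "yaw": 0},
    {"grip": 20, "x": 12, "y": 0, "z": 0, "yaw": 0},
    {"grip": 20, "x": 16, "y": 0, "z": 0, "yaw": 0},
    {"grip": 20, "x": 20, "y": 0, "z": 0, "yaw": 0},
  ],
)

```text
time_s: 11.05
tcp_pos: [505.1, 27.3, 214.3]
orientation: [-180.0, -0.0, 90.0]
force: [-1.5, -2.5, -0.6]
width: 0.273
gripper_force: 61.2
```

```bash
python3 egg.py w7; python3 to.py 505 90 214
```

```text
egg [ 281  161   71   58 3229] [315.4 189.5]
11.1 [505.   27.7 214.3] [-180.   -0.   90.] J [ -0.  17. 111.   0.  52.  -0.] F [-1.5 -4.2 -0.4] w 23.1 gf 61.25177264213562 shift [62.3 -0.1  0.3]
```

Emit:
step_arm(
  plan=[
    {"grip": 20, "x": 4, "y": 0, "z": 0, "yaw": 0},
    {"grip": 20, "x": 8, "y": 0, "z": 0, "yaw": 0},
    {"grip": 20, "x": 12, "y": 0, "z": 1, "yaw": 0},
    {"grip": 20, "x": 16, "y": 0, "z": 1, "yaw": 0},
    {"grip": 20, "x": 20, "y": 0, "z": 2, "yaw": 0},
  ],
)

```text
time_s: 11.6
tcp_pos: [505.2, 47.3, 212.3]
orientation: [180.0, -0.0, 90.0]
force: [-2.2, -4.7, -0.2]
width: 0.268
gripper_force: 61.5
```

Emit:
step_arm(
  plan=[
    {"grip": 20, "x": 4, "y": 0, "z": 0, "yaw": 0},
    {"grip": 20, "x": 8, "y": 0, "z": 0, "yaw": 0},
    {"grip": 20, "x": 12, "y": 0, "z": 0, "yaw": 0},
    {"grip": 20, "x": 16, "y": 0, "z": 0, "yaw": 0},
    {"grip": 20, "x": 20, "y": 0, "z": 0, "yaw": 0},
  ],
)

```text
time_s: 12.1
tcp_pos: [505.1, 67.3, 212.3]
orientation: [-180.0, 0.0, 90.0]
force: [-2.1, -3.5, -0.4]
width: 0.274
gripper_force: 61.3
```

```bash
python3 egg.py w8; python3 to.py 505 90 214
```

```text
egg [ 279  208   70   31 1626] [314.2 221.5]
12.15 [505.1  67.7 212.3] [-180.   -0.   90.] J [  4.  18. 111.   0.  51.   4.] F [-1.7 -5.8  0.1] w 23.0 gf 61.384817361831665 shift [22.3 -0.2 -1.7]
```

Emit:
step_arm(
  plan=[
    {"grip": 20, "x": 4, "y": 0, "z": 0, "yaw": 0},
    {"grip": 20, "x": 8, "y": 0, "z": 0, "yaw": 0},
    {"grip": 20, "x": 12, "y": 0, "z": 0, "yaw": 0},
    {"grip": 20, "x": 16, "y": 0, "z": 0, "yaw": 0},
    {"grip": 20, "x": 20, "y": 0, "z": 0, "yaw": 0},
  ],
)

```text
time_s: 12.65
tcp_pos: [505.1, 87.2, 212.2]
orientation: [-180.0, 0.0, 90.0]
force: [-1.4, -4.6, -2.3]
width: 0.268
gripper_force: 60.8
```

Emit:
step_arm(
  plan=[
    {"grip": 20, "x": 4, "y": 0, "z": 0, "yaw": 0},
    {"grip": 20, "x": 7, "y": 0, "z": 0, "yaw": 0},
    {"grip": 20, "x": 7, "y": 0, "z": 0, "yaw": 0},
    {"grip": 20, "x": 7, "y": 0, "z": 1, "yaw": 0},
    {"grip": 20, "x": 6, "y": 0, "z": 2, "yaw": 0},
  ],
)

```text
time_s: 13.15
tcp_pos: [505.2, 93.1, 210.3]
orientation: [180.0, -0.0, 89.9]
force: [-1.0, -1.5, -1.9]
width: 0.273
gripper_force: 60.8
```

```bash
python3 egg.py w9; python3 to.py 505 90 214;  python3 - <<'E'
from h import *
snap('scene','s9'); snap('top','t9'); a=cv2.imread('pics/t9.png')[170:290,300:420]; b=cv2.imread('pics/s9.png')[120:270,220:370]
cv2.imwrite('pics/c9.png',np.hstack([cv2.resize(a,(400,400)),cv2.resize(b,(400,400))]))
E
```

```text
egg [290 251  53  15 699] [316.4 258.4]
13.2 [505.2  93.  210.1] [180.   -0.   89.9] J [  7.  18. 111.   0.  51.   7.] F [-0.7 -2.  -2. ] w 23.0 gf 60.73261499404907 shift [-3.  -0.2 -3.9]
```

Emit:
step_arm(
  plan=[
    {"grip": 20, "x": -2, "y": 0, "z": 1, "yaw": 0},
    {"grip": 20, "x": -5, "y": 0, "z": 2, "yaw": 0},
    {"grip": 20, "x": -8, "y": 0, "z": 2, "yaw": 0},
    {"grip": 20, "x": -12, "y": 0, "z": 2, "yaw": 0},
    {"grip": 20, "x": -16, "y": 0, "z": 2, "yaw": 0},
  ],
  force=60,
)

```text
time_s: 13.8
tcp_pos: [505.2, 76.6, 208.3]
orientation: [180.0, -0.0, 89.9]
force: [0.7, -0.9, -3.2]
width: 0.273
gripper_force: 60.6
```

Emit:
step_arm(
  plan=[
    {"grip": 20, "x": -4, "y": 0, "z": 0, "yaw": 0},
    {"grip": 20, "x": -8, "y": 0, "z": 0, "yaw": 0},
    {"grip": 20, "x": -12, "y": 0, "z": 0, "yaw": 0},
    {"grip": 20, "x": -16, "y": 0, "z": 0, "yaw": 0},
    {"grip": 20, "x": -20, "y": 0, "z": 0, "yaw": 0},
  ],
)

```text
time_s: 14.3
tcp_pos: [505.2, 56.6, 208.3]
orientation: [180.0, -0.0, 89.9]
force: [0.1, 0.2, -1.9]
width: 0.271
gripper_force: 60.6
```

Emit:
step_arm(
  plan=[
    {"grip": 20, "x": -4, "y": 0, "z": 0, "yaw": 0},
    {"grip": 20, "x": -8, "y": 0, "z": 0, "yaw": 0},
    {"grip": 20, "x": -12, "y": 0, "z": 0, "yaw": 0},
    {"grip": 20, "x": -16, "y": 0, "z": 0, "yaw": 0},
    {"grip": 20, "x": -18, "y": 0, "z": 0, "yaw": 0},
  ],
)

```text
time_s: 14.8
tcp_pos: [505.2, 38.6, 208.3]
orientation: [180.0, 0.0, 89.9]
force: [0.3, -0.5, -2.5]
width: 0.275
gripper_force: 60.7
```

```bash
python3 egg.py w10; python3 to.py 505 90 214;  python3 - <<'E'
from h import *
snap('scene','s10'); snap('top','t10')
for n in('s9','s10','t9','t10'):
    h=cv2.cvtColor(cv2.imread(f'pics/{n}.png'),cv2.COLOR_BGR2HSV); m=cv2.inRange(h,(3,110,60),(16,255,255)); k,l,s,c=cv2.connectedComponentsWithStats(m)
    print(n,[(s[i].tolist(),c[i].round(1).tolist()) for i in range(1,k) if s[i,4]>12 and 200<c[i][0]<420 and 130<c[i][1]<290])
E
```

```text
egg [ 279  162   69   40 2219] [312.5 179.7]
14.85 [505.1  38.5 208.3] [180.    0.   89.9] J [  1.  18. 111.  -0.  51.   1.] F [-0.8 -0.4 -1.8] w 23.2 gf 60.659236907958984 shift [51.5 -0.2 -5.7]
s9 [([290, 196, 12, 9, 76], [295.8, 200.4])]
s10 [([287, 199, 15, 12, 131], [294.2, 204.9])]
t9 []
t10 []
```

Run:
```python
from h import *
print(atz('s9',295.8,200.4,90),atz('s10',294.2,204.9,86),atz('w10',312.5,179.7,86))
a=cv2.imread('pics/w10.png')[40:400,120:520]; b=cv2.imread('pics/s10.png')[140:260,230:363]
cv2.imwrite('pics/c10.png',np.hstack([a,cv2.resize(b,(400,360))]))
```

```text
[500.8  66.5  90. ] [505.6  51.3  86. ] [503.3  43.6  86. ]
```

View pics/c10.png

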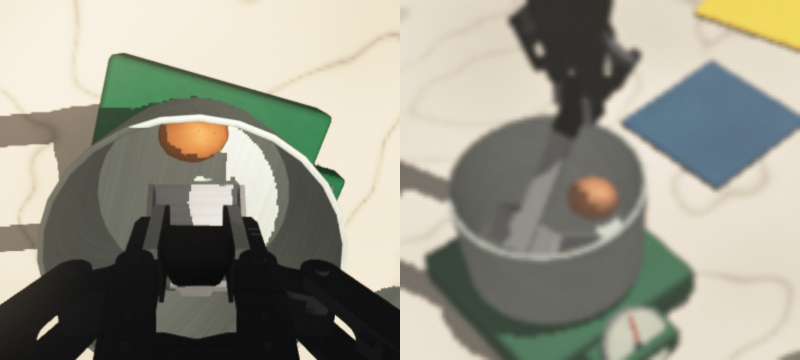

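The picture shows the egg clear of the ladle at the far wall of the pan, with the bowl at the near side, still tipped and empty. I'll lift it and swing it upright against the pan's back wall, high above the egg.

Emit:
step_arm(
  plan=[
    {"grip": 20, "x": -2, "y": 0, "z": -4, "yaw": 0},
    {"grip": 20, "x": -6, "y": 0, "z": -10, "yaw": 0},
    {"grip": 20, "x": -11, "y": 0, "z": -18, "yaw": 0},
    {"grip": 20, "x": -16, "y": 0, "z": -27, "yaw": 0},
    {"grip": 20, "x": -20, "y": 0, "z": -34, "yaw": 0},
  ],
)

```text
time_s: 15.45
tcp_pos: [505.4, 18.4, 243.5]
orientation: [179.9, 0.0, 89.9]
force: [-0.2, 0.5, -1.6]
width: 0.277
gripper_force: 60.7
```

Emit:
step_arm(
  plan=[
    {"grip": 20, "x": -4, "y": 0, "z": 0, "yaw": 0},
    {"grip": 20, "x": -8, "y": 0, "z": 0, "yaw": 0},
    {"grip": 20, "x": -13, "y": 0, "z": -4, "yaw": 0},
    {"grip": 20, "x": -18, "y": 0, "z": -8, "yaw": 0},
    {"grip": 20, "x": -23, "y": 0, "z": -12, "yaw": 0},
  ],
)

```text
time_s: 15.95
tcp_pos: [505.0, -4.2, 254.5]
orientation: [-180.0, -0.0, 90.0]
force: [-0.1, 5.0, -1.1]
width: 0.274
gripper_force: 61.0
```

Emit:
step_arm(
  plan=[
    {"grip": 20, "x": -5, "y": 0, "z": -4, "yaw": 0},
    {"grip": 20, "x": -10, "y": 0, "z": -8, "yaw": 0},
    {"grip": 20, "x": -15, "y": 0, "z": -11, "yaw": 0},
    {"grip": 20, "x": -20, "y": 0, "z": -14, "yaw": 0},
    {"grip": 20, "x": -25, "y": 0, "z": -17, "yaw": 0},
  ],
)

```text
time_s: 16.45
tcp_pos: [505.0, -29.5, 271.5]
orientation: [-180.0, 0.0, 90.0]
force: [0.3, 2.7, -3.9]
width: 0.27
gripper_force: 60.9
```

```bash
python3 egg.py w11; python3 to.py 505 -85 290
```

```text
egg [ 284   55   60   51 2400] [313.5  79.6]
16.5 [505.1 -30.  271.8] [180.    0.   89.9] J [ -7.  13. 107.  -0.  59.  -7.] F [-0.4  3.3 -2.1] w 23.3 gf 60.87956786155701 shift [-55.   -0.1 -18.1]
```

Emit:
step_arm(
  plan=[
    {"grip": 20, "x": -5, "y": 0, "z": -3, "yaw": 0},
    {"grip": 20, "x": -10, "y": 0, "z": -5, "yaw": 0},
    {"grip": 20, "x": -15, "y": 0, "z": -8, "yaw": 0},
    {"grip": 20, "x": -20, "y": 0, "z": -10, "yaw": 0},
    {"grip": 20, "x": -25, "y": 0, "z": -11, "yaw": 0},
  ],
)

```text
time_s: 17.0
tcp_pos: [505.0, -54.4, 282.5]
orientation: [180.0, -0.0, 90.0]
force: [-1.1, 4.5, -2.2]
width: 0.273
gripper_force: 60.8
```

Emit:
step_arm(
  plan=[
    {"grip": 20, "x": -5, "y": 0, "z": -1, "yaw": 0},
    {"grip": 20, "x": -10, "y": 0, "z": -3, "yaw": 0},
    {"grip": 20, "x": -15, "y": 0, "z": -4, "yaw": 0},
    {"grip": 20, "x": -20, "y": 0, "z": -5, "yaw": 0},
    {"grip": 20, "x": -25, "y": 0, "z": -6, "yaw": 0},
  ],
)

```text
time_s: 17.5
tcp_pos: [505.0, -79.4, 288.3]
orientation: [-180.0, -0.0, 90.0]
force: [-0.9, 4.2, -4.7]
width: 0.271
gripper_force: 59.9
```

```bash
python3 egg.py w12; python3 to.py 505 -60 345
python3 - <<'E'
from h import *
# bowl appearance in wrist frame: match front part of bowl from upright picture w3/w4
for t in('w3','w5'):
  T=cv2.imread(f'pics/{t}.png',0)[185:245,285:345]  # handle strip
  T2=cv2.imread(f'pics/{t}.png',0)[62:122,245:385]
  I=cv2.imread('pics/w12.png',0)
  for nm,X,o in(('strip',T,(285,185)),('front',T2,(245,62))):
    r=cv2.matchTemplate(I,X,cv2.TM_CCOEFF_NORMED); _,v,_,p=cv2.minMaxLoc(r); print(t,nm,round(v,2),np.array(p)-o)
E
```

```text
egg [ 284    0   60   47 2356] [313.4  21.3]
17.55 [505.1 -80.  288.5] [180.    0.   89.9] J [-12.  13. 105.  -0.  62. -12.] F [-1.4  3.1 -2.3] w 23.3 gf 59.91858243942261 shift [ 20.   -0.1 -56.6]
w3 strip 0.82 [  91 -106]
w3 front 0.68 [-2 27]
w5 strip 0.65 [-235  -62]
w5 front 0.48 [181  61]
```

Emit:
step_arm(
  plan=[
    {"grip": 20, "x": -5, "y": 0, "z": 0, "yaw": 0},
    {"grip": 20, "x": -9, "y": 0, "z": -1, "yaw": 0},
    {"grip": 20, "x": -10, "y": 0, "z": -2, "yaw": 0},
    {"grip": 20, "x": -7, "y": 0, "z": -10, "yaw": 0},
    {"grip": 20, "x": 2, "y": 0, "z": -25, "yaw": 0},
  ],
)

```text
time_s: 18.05
tcp_pos: [504.9, -77.5, 313.4]
orientation: [-180.0, 0.0, 89.9]
force: [0.2, -0.4, -2.1]
width: 0.269
gripper_force: 60.0
```

Emit:
step_arm(
  plan=[
    {"grip": 20, "x": 5, "y": 0, "z": -12, "yaw": 0},
    {"grip": 20, "x": 10, "y": 0, "z": -24, "yaw": 0},
    {"grip": 20, "x": 20, "y": 0, "z": -32, "yaw": 0},
    {"grip": 20, "x": 20, "y": 0, "z": -32, "yaw": 0},
    {"grip": 20, "x": 20, "y": 0, "z": -32, "yaw": 0},
  ],
)

```text
time_s: 18.55
tcp_pos: [505.0, -56.8, 345.2]
orientation: [180.0, 0.0, 90.0]
force: [-0.5, 0.2, -3.0]
width: 0.277
gripper_force: 60.0
```

```bash
python3 egg.py w13; python3 to.py 498 242 345
python3 - <<'E'
from h import *
I=cv2.imread('pics/w13.png',0)
for t in('w3','w4'):
  T2=cv2.imread(f'pics/{t}.png',0)[62:115,250:380]
  r=cv2.matchTemplate(I,T2,cv2.TM_CCOEFF_NORMED); _,v,_,p=cv2.minMaxLoc(r); print(t,round(v,2),np.array(p)-(250,62))
E
```

```text
egg [ 289   31   51   43 1700] [313.9  51.8]
egg [  0  36  28  84 851] [11.4 78.7]
18.6 [504.8 -56.9 344.9] [-180.    0.   90.] J [-10.  10. 101.  -0.  69. -10.] F [-0.4  0.8 -2.3] w 23.2 gf 60.02704381942749 shift [ 2.989e+02 -6.900e+00 -2.000e-01]
w3 0.69 [-1 15]
w4 0.76 [ 1 15]
```

Residual tilt is about 4–5° lip-down, which pressing on the tile will level. Carrying it to the tile.

Emit:
step_arm(
  plan=[
    {"grip": 20, "x": 10, "y": 0, "z": 0, "yaw": 0},
    {"grip": 20, "x": 30, "y": -1, "z": 0, "yaw": 0},
    {"grip": 20, "x": 60, "y": -3, "z": 0, "yaw": 0},
    {"grip": 20, "x": 95, "y": -5, "z": 0, "yaw": 0},
    {"grip": 20, "x": 130, "y": -7, "z": 0, "yaw": 0},
  ],
)

```text
time_s: 19.1
tcp_pos: [497.7, 74.4, 344.8]
orientation: [-180.0, -0.0, 89.9]
force: [-0.4, -0.3, -2.4]
width: 0.272
gripper_force: 60.1
```

Emit:
step_arm(
  plan=[
    {"grip": 20, "x": 35, "y": 0, "z": 0, "yaw": 0},
    {"grip": 20, "x": 70, "y": 0, "z": 0, "yaw": 0},
    {"grip": 20, "x": 105, "y": 0, "z": 0, "yaw": 0},
    {"grip": 20, "x": 135, "y": 0, "z": 5, "yaw": 0},
    {"grip": 20, "x": 155, "y": 0, "z": 15, "yaw": 0},
  ],
)

```text
time_s: 19.6
tcp_pos: [498.1, 230.5, 330.2]
orientation: [180.0, -0.0, 90.0]
force: [0.8, -0.5, -2.7]
width: 0.27
gripper_force: 60.0
```

Emit:
step_arm(
  plan=[
    {"grip": 20, "x": 9, "y": 0, "z": 20, "yaw": 0},
    {"grip": 20, "x": 13, "y": 0, "z": 45, "yaw": 0},
    {"grip": 20, "x": 13, "y": 0, "z": 75, "yaw": 0},
    {"grip": 20, "x": 13, "y": 0, "z": 105, "yaw": 0},
    {"grip": 20, "x": 13, "y": 0, "z": 130, "yaw": 0},
  ],
)

```text
time_s: 20.1
tcp_pos: [497.4, 241.2, 198.3]
orientation: [-179.9, 0.0, 89.9]
force: [-0.3, -0.4, -2.6]
width: 0.271
gripper_force: 60.0
```

```bash
python3 to.py 498 242 145
python3 - <<'E'
from h import *
c=snap('wrist','w14'); h=cv2.cvtColor(cv2.imread('pics/w14.png'),cv2.COLOR_BGR2HSV); m=cv2.inRange(h,(100,80,25),(118,255,255))
k,l,s,cc=cv2.connectedComponentsWithStats(m)
for i in range(1,k):
    if s[i,4]>1000: print(s[i],cc[i])
cs,_=cv2.findContours(m,cv2.RETR_EXTERNAL,2); q=np.vstack([x for x in cs if len(x)>60])
hull=cv2.convexHull(q); P=np.array([atz('w14',*map(float,p[0]),8)[:2] for p in hull],np.float32); print(cv2.minAreaRect(P))
E
```

```text
20.1 [497.4 241.2 198.3] [-179.9    0.    89.9] J [ 23.  22. 106.   0.  52.  23.] F [-0.3 -0.4 -2.6] w 23.2 gf 60.00530004501343 shift [ 0.8  0.7 53.3]
[  230     5   195   204 16112] [326.93358987  75.64833664]
((500.5781555175781, 288.64910888671875), (155.05621337890625, 155.3055419921875), 78.72248840332031)
```

Emit:
step_arm(
  plan=[
    {"grip": 20, "x": 5, "y": 2, "z": 15, "yaw": 0},
    {"grip": 20, "x": 8, "y": 2, "z": 30, "yaw": 0},
    {"grip": 20, "x": 8, "y": 2, "z": 40, "yaw": 0},
    {"grip": 20, "x": 8, "y": 2, "z": 46, "yaw": 0},
    {"grip": 20, "x": 8, "y": 2, "z": 49, "yaw": 0},
  ],
)

```text
time_s: 20.65
tcp_pos: [500.4, 249.1, 151.2]
orientation: [-180.0, 0.0, 90.0]
force: [0.3, -0.4, -2.3]
width: 0.27
gripper_force: 60.0
```

Emit:
step_arm(
  plan=[
    {"grip": 20, "x": 0, "y": 0, "z": 1, "yaw": 0},
    {"grip": 20, "x": 0, "y": 0, "z": 2, "yaw": 0},
    {"grip": 20, "x": 0, "y": 0, "z": 3, "yaw": 0},
    {"grip": 20, "x": 0, "y": 0, "z": 4, "yaw": 0},
    {"grip": 20, "x": 0, "y": 0, "z": 5, "yaw": 0},
  ],
)

```text
time_s: 21.15
tcp_pos: [500.5, 249.0, 146.6]
orientation: [180.0, -0.0, 90.0]
force: [-2.4, -7.0, 16.8]
width: 0.27
gripper_force: 62.5
```

Emit:
step_arm(
  plan=[
    {"grip": 20, "x": 0, "y": 0, "z": 0.5, "yaw": 0},
    {"grip": 20, "x": 0, "y": 0, "z": 1, "yaw": 0},
    {"grip": 20, "x": 0, "y": 0, "z": 1, "yaw": 0},
  ],
)

```text
time_s: 21.45
tcp_pos: [500.7, 248.7, 146.5]
orientation: [179.9, 0.0, 90.0]
force: [-3.6, -6.7, 19.1]
width: 0.271
gripper_force: 62.9
```

```bash
python3 to.py 500 246 142
python3 - <<'E'
from h import *
snap('wrist','w15'); I=cv2.imread('pics/w15.png',0)
T=cv2.imread('pics/w4.png',0)[62:115,250:380]
r=cv2.matchTemplate(I,T,cv2.TM_CCOEFF_NORMED); _,v,_,p=cv2.minMaxLoc(r); print(round(v,2),np.array(p)-(250,62))
E
```

```text
21.45 [500.7 248.7 146.5] [179.9   0.   90. ] J [ 23.  26. 108.  -0.  45.  23.] F [-3.6 -6.7 19.1] w 23.1 gf 62.918221950531006 shift [-2.7 -0.7  4.5]
0.38 [-205  258]
```

The junction edge is locked on the tile by friction (-7 N). I'll draw the hand back to level the ladle.

Emit:
step_arm(
  plan=[
    {"grip": 20, "x": -3, "y": 0, "z": -1, "yaw": 0},
    {"grip": 20, "x": -6, "y": 0, "z": 0, "yaw": 0},
    {"grip": 20, "x": -9, "y": 0, "z": 1, "yaw": 0},
    {"grip": 20, "x": -11, "y": 0, "z": 1, "yaw": 0},
    {"grip": 20, "x": -11, "y": 0, "z": 1, "yaw": 0},
  ],
)

```text
time_s: 22.0
tcp_pos: [500.5, 237.9, 144.3]
orientation: [180.0, -0.0, 89.9]
force: [-0.0, 0.8, 4.4]
width: 0.27
gripper_force: 60.7
```

```bash
python3 to.py 500 240 142
```

```text
22.0 [500.5 237.9 144.3] [180.   -0.   89.9] J [ 22.  26. 109.   0.  45.  22.] F [-0.   0.8  4.4] w 23.0 gf 60.66007375717163 shift [ 2.1 -0.5  2.3]
```

Good: it rotated and the force dropped. I'll press a little more and check the tilt in the scene camera before letting go.

Emit:
step_arm(
  plan=[
    {"grip": 20, "x": -1, "y": 0, "z": 1, "yaw": 0},
    {"grip": 20, "x": -2, "y": 0, "z": 1.5, "yaw": 0},
    {"grip": 20, "x": -3, "y": 0, "z": 2, "yaw": 0},
    {"grip": 20, "x": -3, "y": 0, "z": 2.5, "yaw": 0},
    {"grip": 20, "x": -3, "y": 0, "z": 2.5, "yaw": 0},
  ],
)

```text
time_s: 22.5
tcp_pos: [500.6, 234.7, 142.7]
orientation: [180.0, 0.0, 90.0]
force: [-3.9, -5.4, 21.0]
width: 0.275
gripper_force: 63.2
```

```bash
python3 to.py 500 240 142
```

```text
22.5 [500.6 234.7 142.7] [180.   0.  90.] J [ 22.  26. 109.  -0.  45.  22.] F [-3.9 -5.4 21. ] w 23.5 gf 63.17533493041992 shift [ 5.3 -0.6  0.7]
```

Emit:
step_arm(
  plan=[
    {"grip": 20, "x": 0, "y": 0, "z": -0.5, "yaw": 0},
    {"grip": 20, "x": 0, "y": 0, "z": -1, "yaw": 0},
    {"grip": 26, "x": 0, "y": 0, "z": -1, "yaw": 0},
    {"grip": 28, "x": 0, "y": 0, "z": -1, "yaw": 0},
    {"grip": 32, "x": 0, "y": 0, "z": -1, "yaw": 0},
  ],
)

```text
time_s: 23.0
tcp_pos: [500.1, 234.9, 142.5]
orientation: [-180.0, 0.0, 90.0]
force: [-0.2, 0.2, 0.2]
width: 0.374
gripper_force: 0.0
```

Emit:
step_arm(
  plan=[
    {"grip": 40, "x": 0, "y": 0, "z": -1, "yaw": 0},
    {"grip": 55, "x": 0, "y": 0, "z": -1, "yaw": 0},
    {"grip": 70, "x": 0, "y": 0, "z": -1, "yaw": 0},
    {"grip": 85, "x": 0, "y": 0, "z": -1, "yaw": 0},
    {"grip": 85, "x": 0, "y": 0, "z": -1, "yaw": 0},
  ],
)

```text
time_s: 23.5
tcp_pos: [500.3, 235.0, 143.8]
orientation: [-180.0, 0.0, 90.0]
force: [-0.2, -0.4, -0.1]
width: 0.997
gripper_force: 0.0
```

Emit:
step_arm(
  plan=[
    {"grip": 85, "x": 0, "y": 0, "z": -10, "yaw": 0},
    {"grip": 85, "x": 0, "y": 0, "z": -30, "yaw": 0},
    {"grip": 85, "x": 0, "y": 0, "z": -60, "yaw": 0},
    {"grip": 85, "x": 0, "y": 0, "z": -95, "yaw": 0},
    {"grip": 85, "x": 0, "y": 0, "z": -130, "yaw": 0},
  ],
)

```text
time_s: 24.0
tcp_pos: [500.0, 234.9, 275.8]
orientation: [180.0, -0.0, 90.0]
force: [1.0, 0.6, 0.0]
width: 0.995
gripper_force: 0.0
```

```bash
python3 to.py 500 240 142
python3 - <<'E'
from h import *
snap('wrist','w16'); snap('scene','s16')
I=cv2.imread('pics/w16.png',0); o,oo=load('w16'),load('w2')
# dark grip block & bowl: in w2 ladle upright at TCP z 271.  Compare with expected projection
h=cv2.cvtColor(cv2.imread('pics/w16.png'),cv2.COLOR_BGR2HSV)
mt=cv2.inRange(h,(100,80,25),(118,255,255))
sub=mt[:,:]; cs,_=cv2.findContours(sub,cv2.RETR_EXTERNAL,2); q=max(cs,key=cv2.contourArea)
hull=cv2.convexHull(q); P=np.array([atz('w16',*map(float,p[0]),8)[:2] for p in hull],np.float32); print('tile',cv2.minAreaRect(P))
fill=np.zeros_like(mt); cv2.fillConvexPoly(fill,hull,255); m=cv2.bitwise_and(cv2.bitwise_not(mt),fill)
m=cv2.morphologyEx(m,cv2.MORPH_OPEN,np.ones((5,5))); k,l,s,c=cv2.connectedComponentsWithStats(m)
for i in range(1,k):
    if s[i,4]>200: print('nonblue',s[i],c[i].round(1))
for nm,qq in(('lipL',(-38,43,16)),('lipR',(38,43,16)),('back',(0,-42,34)),('griptop',(0,-41,183))): print(nm,proj('w16',np.array([500.6+qq[0],276+qq[1],8+qq[2]],float)).round(0))
gray=cv2.imread('pics/w16.png')
dk=cv2.inRange(h,(0,0,0),(180,255,45)); dk[255:]=0; k,l,s,c=cv2.connectedComponentsWithStats(dk)
for i in range(1,k):
    if s[i,4]>100: print('dark',s[i],c[i].round(1))
hs=cv2.cvtColor(cv2.imread('pics/s16.png'),cv2.COLOR_BGR2HSV); m=cv2.inRange(hs,(3,110,60),(16,255,255)); k,l,s,c=cv2.connectedComponentsWithStats(m)
print('egg',[(s[i].tolist(),atz('s16',*c[i],86).tolist()) for i in range(1,k) if s[i,4]>30 and 200<c[i][0]<420 and 130<c[i][1]<290])
E
```

```text
24.0 [500.  234.9 275.8] [180.  -0.  90.] J [ 22.  17. 101.  -0.  62.  22.] F [1.  0.6 0. ] w 85.0 gf 0.0 shift [ 5.100e+00 -1.000e-01  1.338e+02]
tile ((500.6313781738281, 288.1665954589844), (157.4939727783203, 157.70648193359375), 78.72608184814453)
nonblue [ 277   75   78  101 6753] [315.8 119.1]
lipL [279.  74.]
lipR [352.  74.]
back [316. 157.]
griptop [316. 202.]
dark [301 175  32  37 912] [315.5 192.3]
egg [([287, 200, 15, 11, 138], [505.2, 50.5, 86.0])]
```

```bash
python3 -c "
from h import *
print(close_job())"
```

```text
the job is handed in; nothing more can be done
None
```

The job is handed in, with no verdict shown: on the last camera readings the egg lay on the pan floor and the ladle stood upright, released, about 12 mm from the blue tile's centre; the arm went nowhere near the jar, bottle or mug.

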